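# Unbolt the hatch of the windowed test box

### The job

Two aluminium instrument cases stand on the repair bench, each with a hatch kept shut by a guard bolt on top. Unbolt the case that has a circuit board showing through the window in its hatch: lift the bolt's handle up out of its notch, then slide the bolt all the way back, away from the hatch, and let go. Leave the other case, the one with the vent slots, bolted.

Things in the scene. Friction and masses are not known exactly. Their poses are not given: they have to be found in the camera images.
- test_box: The case with the window: 160 (x) by 220 (y) by 60 mm high, fixed. Origin: centre of its underside, z up; x points roughly away from the robot, within 0.3 rad. Hatch on the -y part of the top, bolt along y on the rest. The bolt's centreline is level, 90 mm above the bench, at x = +30 mm. Two bearing blocks at y = 3 and 102 mm, 22 mm wide, reach 104 mm. The other case is alike but has vent slots.
- bolt_knob (a point): Centre of the black 20 mm ball knob on that bolt's handle, 60 mm from the bolt's centreline, at y = 30 mm on the case when bolted; 20 mm free beneath it when level. Its y axis runs along the bolt, the way it slides out; x points along the 8 mm steel stem from ball to centreline (level and away from the robot when the handle is down) and turns with the handle.
- bolt_handle (a joint): Angle of that handle about the bolt's centreline, rad: 0 level in the notch, 1.57 upright, stop at 1.6. The notch, 16 mm wide, is in an upright steel strip 6 mm thick along y, centred 22 mm from the centreline on the ball's side, top at 96 mm; the stem is clear of it from about 0.55 rad. Turns with light friction (under 1 N at the ball) and stays where left, or rests on the strip.
- bolt (a joint): How far that bolt is slid out, m: 0 fully home in the keeper on the hatch, 0.055 fully back at its stop; the rod is off the hatch from 0.028. About 2 N of friction once the handle is clear of the notch; with the handle in the notch it moves only about 4 mm.
- power_bolt (a joint): How far the same kind of bolt on the other case, the one with vent slots, is slid out, m: 0 home. Leave it home.

How it is judged:
By the outcome, as a careful person would: the job done as asked, in the order asked, and still so for the second after the job is handed in, with the robot touching nothing.
It also fails if it takes over 29 s, if anything falls off the work surface, if the arm or the gripper's body presses on something with over 40 N, if the wrist force passes 120 N, or if a joint passes its speed limit or range.

### The arm

A 6-joint arm with a two-finger parallel gripper is mounted at the origin on the work surface. World frame = base frame: x ahead of the robot, y to its left, z up, the work surface at z = 0. Lengths are in m, angles in degrees, forces in N, time in s.
With the tool pointing down it reaches from about 0.35 to 0.875 m from the base axis. Payload 4.2 kg.
Tool frame: the origin (TCP) lies between the finger pads; the fingertips stand 19 mm ahead of it and the grasp point (between the pads) is the TCP; z points along the fingers, y is the line along which they close (so a half turn about z gives the same grasp; the last joint's range is limited). The gripper opens to 87 mm and grips with 3 to 60 N. Pads are 19 mm wide; open, the fingers measure 117 mm over their backs; the gripper's body (75 mm by 190 mm) begins 51 mm behind the grasp point.
Start: joints at [-60.413, 22.042, 0.453, 0, -68.411, -14.817], TCP at [0.159, -0.604, 0.21] pointing down, gripper open.
Joint ranges: [-179.83, 179.83], [-69.29, 118.12], [-61.27, 80.66], [-181.25, 117.63], [-171.15, -9.14], [-177.46, 177.46]. Speed limits (degrees/s): [159.86, 159.86, 180, 180, 180, 180].

### API

Orientations are given as a 3x3 rotation matrix whose columns are the frame's x, y, z axes.
In Python, from station import r gives the robot as it stands.
- The arm moves only by the tool drive_tool, never from a script. Its argument "steps" is one flat list of numbers, 7 for each row, row after row: the turn, a rotation vector about the tool's x, y, z in rad, then the shift along the tool's x, y, z in m, then the opening, from 0 (shut) to 1 (fully open). A call has 1 to 10 rows; each row shifts and turns the commanded pose from where the row before left it, along the tool's axes as they then stand; what a row does not reach is not made up. A row lasts 1/12 s, in which the tool goes at most 41.7 mm and 7.16 degrees, less where a joint would pass 70% of its speed; a pose out of reach is approached as far as the arm can. A call is refused whole if a number of a shift passes 0.0417 or a number of a turn 0.125, either way. A call with a gripper value outside its range is refused whole. The fingers move at their own pace and stop on an object; the grip force is fixed at half the most. Time passes only in rows, so rows that do not move let the fingers close. It gives the time, the measured TCP pose, the force, the opening and the grip force at its end, in the units of the state.
- r.sense(): the state, without advancing time (a new reading comes with each control period).
- r.capture(name): name is "scene" or "top"; returns the picture (384x512x3 uint8, blue, green, red); there is no depth.
- r.camera_params(name): a dict with "camera_matrix" (3x3 intrinsics, pixels), "extrinsics" (4x4, takes a point from world to camera coordinates). Camera axes: x right, y down, z forward; pixel columns grow to the right and rows downward; lengths in m; the calibration is good to about 2 mm. A picture is of the moment at which its call begins. camera_params takes no time and is no camera call.
- r.finish_job(): hands the job in; it is judged then, once.
The state is a dict: "time_s": time; "joints": joint angles; "joint_velocities": joint speeds; "effort": joint torques, N m; "tcp_pos": TCP position; "ee_rot": TCP orientation; "wrist_force": force on the tool from outside, world axes, zero at the start; "moment": the same for the moment, N m; "gripper_width": opening from 0.0 (shut) to 1.0 (fully open); "gripper_force": force on a finger pad.
Only numpy, scipy, OpenCV 4.12 (cv2) and the standard library are available. Lean on these libraries where they do the work, as an engineer would, in place of code of your own. Each camera call takes 0.05 s, during which the arm holds its last target. There are 200 camera calls.

## Working session

There is one attempt and no reset: what is moved stays moved. The work goes in short steps, Python scripts to look and compute and a tool call to move; the robot and the scene stay as the last step left them, time stands still between calls to the robot, and variables do not carry over. Pictures are saved under pics/ and viewed, at most 12 in all, crops included, and the job is handed in when it is done.

Besides the shell and the picture viewer there is one more tool, called after ">>>" as a command line: name --argument value ..., lists and objects as JSON in quotes. drive_tool: Moves the arm, as the interface text tells. Its arguments: {"type":"object","properties":{"steps":{"type":"array"}},"required":["steps"]}

```bash
mkdir -p pics; python3 - <<'E'
from station import r
import cv2,numpy as np
for n in("scene","top"):
    cv2.imwrite(f"pics/{n}0.png",r.capture(n)); p=r.camera_params(n); print(n,np.round(p["camera_matrix"],1).tolist(),np.round(p["extrinsics"],3).tolist())
s=r.sense();print(s)
E
```

```text
scene [[448.7, 0.0, 250.5], [0.0, 448.7, 194.6], [0.0, 0.0, 1.0]] [[-0.136, 0.991, -0.018, 0.077], [0.574, 0.064, -0.816, -0.247], [-0.807, -0.121, -0.577, 1.359], [0.0, 0.0, 0.0, 1.0]]
top [[465.1, 0.0, 251.9], [0.0, 465.1, 192.0], [0.0, 0.0, 1.0]] [[0.023, -0.999, -0.024, 0.019], [-0.98, -0.018, -0.198, 0.55], [0.197, 0.028, -0.98, 0.862], [0.0, 0.0, 0.0, 1.0]]
{'time_s': 0.1, 'joints': array([-6.04129361e+01,  2.20858460e+01,  3.88263393e-01, -2.47348716e-02,
       -6.84118545e+01, -1.48147837e+01]), 'joint_velocities': array([-0.03834632, -0.10381188,  0.13867042,  0.14974087,  0.0492309 ,
       -0.11075307]), 'effort': array([-2.62646881e-04, -3.91690636e+01,  1.87935430e+01,  4.23191607e+00,
        1.34524936e-02, -7.52745109e-05]), 'tcp_pos': array([ 0.15921238, -0.60380092,  0.20898037]), 'ee_rot': array([[-9.66987417e-01, -2.54823436e-01, -5.93977348e-04],
       [-2.54824108e-01,  9.66985635e-01,  1.85915297e-03],
       [ 1.00611814e-04,  1.94913728e-03, -9.99998095e-01]]), 'wrist_force': array([ 0.10069564, -0.04138278,  0.22316135]), 'moment': array([-0.0214206 , -0.01998525, -0.02241974]), 'gripper_force': 0.0, 'gripper_width': 0.9969859580435297}
```

View pics/scene0.png

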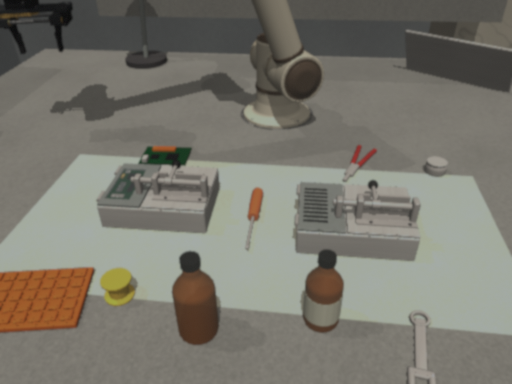

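View pics/top0.png

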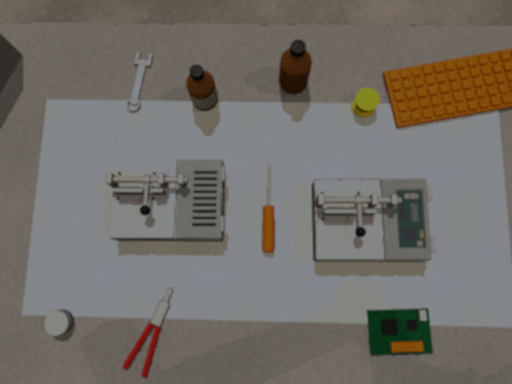

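The top view shows the window case with the circuit board on the right, about (313-430, 180-262), with its knob at (361,231). The vent case is on the left, with its knob at (145,210). I'll zoom in on the window case.

```bash
python3 - <<'E'
import cv2
a=cv2.imread("pics/top0.png")[165:275,300:445]
b=cv2.imread("pics/scene0.png")[135:240,90:235]
a=cv2.resize(a,None,fx=5,fy=5,interpolation=cv2.INTER_CUBIC);b=cv2.resize(b,None,fx=5,fy=5,interpolation=cv2.INTER_CUBIC)
cv2.imwrite("pics/tc.png",a);cv2.imwrite("pics/sc.png",b)
E
```

```text
(no output)
```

View pics/tc.png

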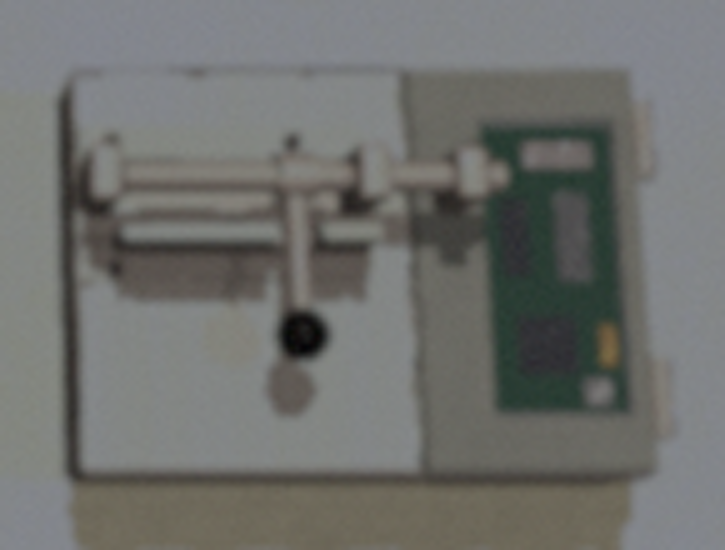

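View pics/sc.png

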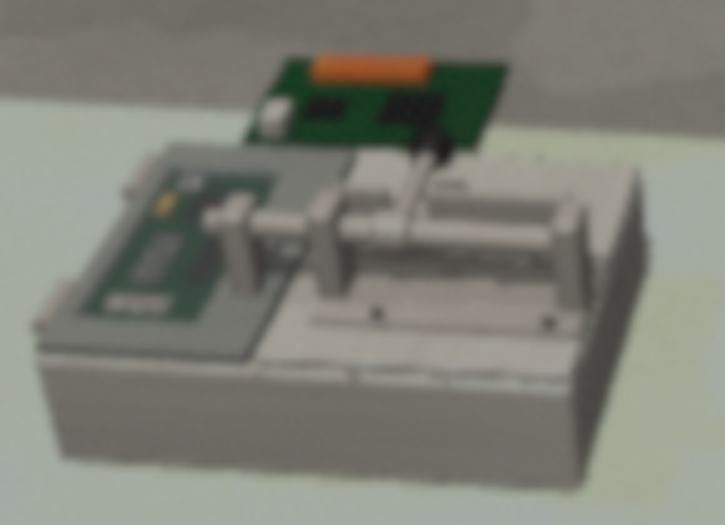

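The crops show the handle down in its notch. In the top crop the knob is at (303,334) and the lid corners are at (75,72), (628,70), (652,475) and (78,475). Next I'll fit the case pose from both views.

```bash
cat > h.py <<'E'
from station import r
import cv2,numpy as np
from scipy.optimize import least_squares
def proj(n,P):
    p=r.camera_params(n);E=np.array(p["extrinsics"]);K=np.array(p["camera_matrix"])
    c=E[:3,:3]@np.asarray(P).T+E[:3,3:4];u=K@c;return (u[:2]/u[2]).T
def c2w(q,P):
    c,s=np.cos(q[2]),np.sin(q[2]);R=np.array([[c,-s,0],[s,c,0],[0,0,1]])
    return np.asarray(P)@R.T+[q[0],q[1],0]
E
python3 - <<'E'
from h import *
L=np.array([[.08,.11,.06],[.08,-.11,.06],[-.08,-.11,.06],[-.08,.11,.06],[-.03,.03,.09]])
T=(np.array([[75,72],[628,70],[652,475],[78,475],[303,334]])+.5)/5-.5+[300,165]
S=(np.array([[578,385],[40,357],[172,145],[640,165],[437,145]])+.5)/5-.5+[90,135]
f=lambda q:np.r_[(proj("top",c2w(q,L))-T).ravel(),(proj("scene",c2w(q,L))-S).ravel()]
o=least_squares(f,[.5,-.25,0],loss="soft_l1");q=o.x
print(q,np.round(f(q),1).reshape(-1,2).tolist())
print("knob",c2w(q,[[-.03,.03,.09]]),"axis",c2w(q,[[.03,.03,.09]]))
# triangulate knob independently
k=least_squares(lambda p:np.r_[(proj("top",p[None])-T[4]).ravel(),(proj("scene",p[None])-S[4]).ravel()],[.5,-.2,.09]);print(k.x,k.cost)
E
```

```text
[ 0.50123891 -0.19949252  0.02167435] [[-2.5, -1.1], [-0.4, -1.1], [0.9, 0.4], [-1.1, 0.4], [-1.7, 0.5], [-1.0, -1.1], [-2.3, -1.6], [-1.0, -0.9], [0.8, -0.6], [-0.8, 2.0]]
knob [[ 0.47059577 -0.17014975  0.09      ]] axis [[ 0.53058168 -0.16884939  0.09      ]]
[ 0.470439   -0.17039632  0.09531592] 1.2994274948206805
```

>>> drive_tool --steps '[0,0,0.118,0,0,0,1,0,0,0.118,0,0,0,1,0,0,0,-0.02,0.0267,0,1,0,0,0,-0.02,0.0267,0,1,0,0,0,-0.02,0.0267,0,1,0,0,0,-0.02,0.0267,0,1,0,0,0,-0.02,0.0267,0,1,0,0,0,-0.02,0.0267,0,1,0,0,0,-0.02,0.0267,0,1,0,0,0,-0.02,0.0267,0,1]'

```text
time_s: 0.93
tcp_pos: [0.3151, -0.3856, 0.2096]
ee_rot: [[-1.0, -0.022, -0.0], [-0.022, 1.0, 0.001], [0.0, 0.001, -1.0]]
wrist_force: [1.0, -0.7, 0.2]
gripper_width: 1.0
gripper_force: 0.0
```

>>> drive_tool --steps '[0,0,0,-0.02,0.0267,0,1,0,0,0,-0.02,0.0267,0,1,0,0,0,-0.02,0.0267,0,1,0,0,0,-0.02,0.0267,0,1,0,0,0,-0.02,0.0267,0,1,0,0,0,-0.02,0.0267,0,1,0,0,0,-0.02,0.0267,0,1,0,0,0,-0.02,0.0267,0,1,0,0,0,0,0,0,1,0,0,0,0,0,0,1]'

```text
time_s: 1.77
tcp_pos: [0.4705, -0.1689, 0.2094]
ee_rot: [[-1.0, -0.025, -0.001], [-0.025, 1.0, 0.0], [0.001, 0.0, -1.0]]
wrist_force: [-0.6, 0.4, -0.1]
gripper_width: 0.999
gripper_force: 0.0
```

```bash
python3 - <<'E'
from h import *
cv2.imwrite("pics/s1.png",cv2.resize(r.capture("scene")[60:240,60:300],None,fx=3,fy=3,interpolation=cv2.INTER_CUBIC))
s=r.sense();print(s["time_s"],s["tcp_pos"],s["ee_rot"].round(4).tolist())
E
```

```text
1.8167 [ 0.46982299 -0.16964904  0.20945132] [[-0.9997, -0.0232, -0.0013], [-0.0232, 0.9997, 0.0002], [0.0013, 0.0003, -1.0]]
```

View pics/s1.png

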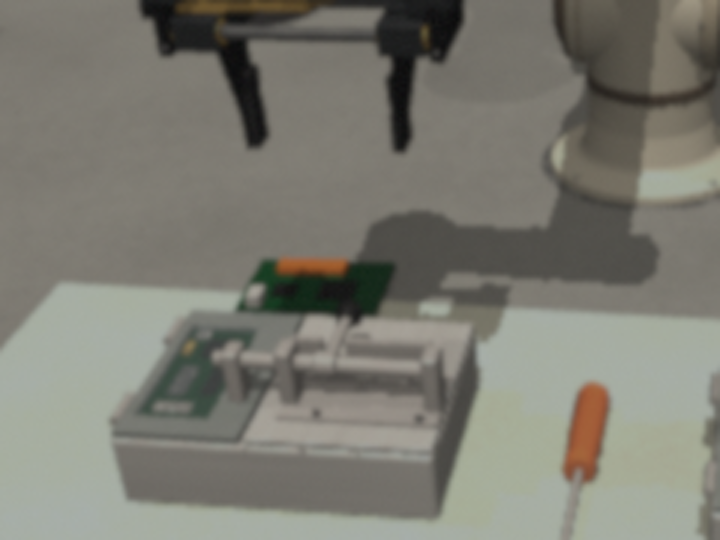

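The open fingers are at crop pixels (258,145) and (400,145), straddling the knob's y. The knob is at (350,313). I'll descend and close.

>>> drive_tool --steps '[0,0,0,0,0,0.0235,1,0,0,0,0,0,0.0235,1,0,0,0,0,0,0.0235,1,0,0,0,0,0,0.0235,1,0,0,0,0,0,0.0235,1,0,0,0,0,0,0,1,0,0,0,0,0,0,0.4,0,0,0,0,0,0,0.4,0,0,0,0,0,0,0.4,0,0,0,0,0,0,0.4]'

```text
time_s: 2.65
tcp_pos: [0.4709, -0.1705, 0.094]
ee_rot: [[-1.0, -0.022, 0.003], [-0.022, 1.0, -0.0], [-0.003, -0.0, -1.0]]
wrist_force: [0.0, -0.4, -1.2]
gripper_width: 0.785
gripper_force: 0.0
```

```bash
python3 - <<'E'
from h import *
a=cv2.resize(r.capture("scene")[100:240,80:240],None,fx=3.5,fy=3.5,interpolation=cv2.INTER_CUBIC)
b=cv2.resize(r.capture("top")[165:275,300:445],None,fx=2,fy=2,interpolation=cv2.INTER_CUBIC)
c=np.zeros((a.shape[0],a.shape[1]+230,3),np.uint8)
c[:,:a.shape[1]]=a;c=np.hstack([a,cv2.copyMakeBorder(b[:,:230],0,a.shape[0]-b.shape[0],0,0,cv2.BORDER_CONSTANT)])
cv2.imwrite("pics/s2.png",c)
s=r.sense();print(s["time_s"],s["tcp_pos"],s["gripper_width"],s["wrist_force"])
E
```

```text
2.75 [ 0.47059294 -0.17032353  0.09356673] 0.6911460447393625 [ 0.63482015 -0.03466471 -0.58590625]
```

View pics/s2.png

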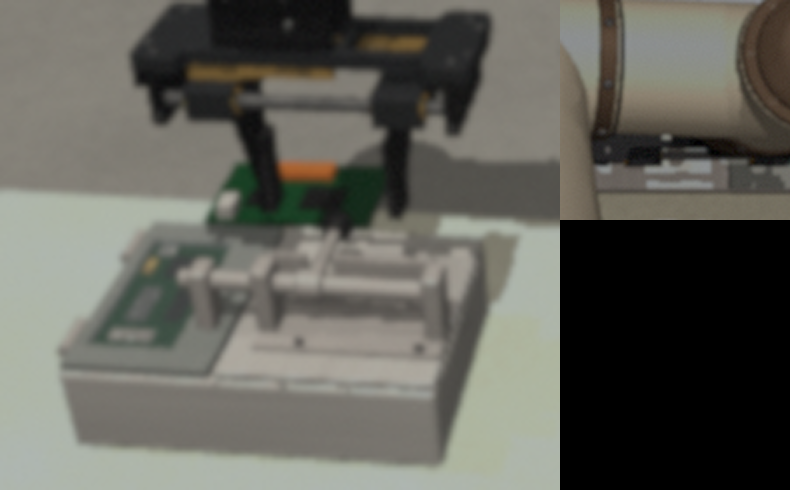

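```bash
python3 - <<'E'
from h import *
f=lambda P:((proj("scene",np.array(P))-[80,100]+.5)*3.5-.5).round().tolist()
print(f([[.4706,-.170,.0936],[.4706,-.2075,.0746],[.4706,-.1325,.0746],[.4706,-.2075,.0936],[.4706,-.1325,.0936]]))
g=lambda P:((proj("scene",np.array(P))-[60,60]+.5)*3-.5).round().tolist()
print(g([[.47,-.2205,.190],[.47,-.1195,.190]]))
s=r.sense();print(s["time_s"],s["tcp_pos"])
E
```

```text
[[337.0, 226.0], [281.0, 249.0], [401.0, 256.0], [277.0, 222.0], [398.0, 229.0]]
[[259.0, 185.0], [407.0, 192.0]]
2.75 [ 0.47059294 -0.17032353  0.09356673]
```

>>> drive_tool --steps '[0,0,0,0,0,0,0.1,0,0,0,0,0,0,0.1,0,0,0,0,0,0,0.1,0,0,0,0,0,0,0.1,0,0,0,0,0,0,0.1,0,0,0,0,0,0,0.1]'

```text
time_s: 3.25
tcp_pos: [0.47, -0.1702, 0.0924]
ee_rot: [[-1.0, -0.022, -0.0], [-0.022, 1.0, -0.0], [0.0, -0.0, -1.0]]
wrist_force: [0.4, 0.2, 0.9]
gripper_width: 0.233
gripper_force: 0.0
```

```bash
python3 - <<'E'
from h import *
cv2.imwrite("pics/s3.png",cv2.resize(r.capture("scene")[120:200,110:240],None,fx=6,fy=6,interpolation=cv2.INTER_CUBIC))
s=r.sense();print(s["time_s"],s["tcp_pos"],s["gripper_width"],s["gripper_force"],s["wrist_force"])
E
```

```text
3.3 [ 0.46996463 -0.17023176  0.09239414] 0.18745351754912054 0.0 [ 0.23743007 -0.1373793  -0.62241831]
```

View pics/s3.png

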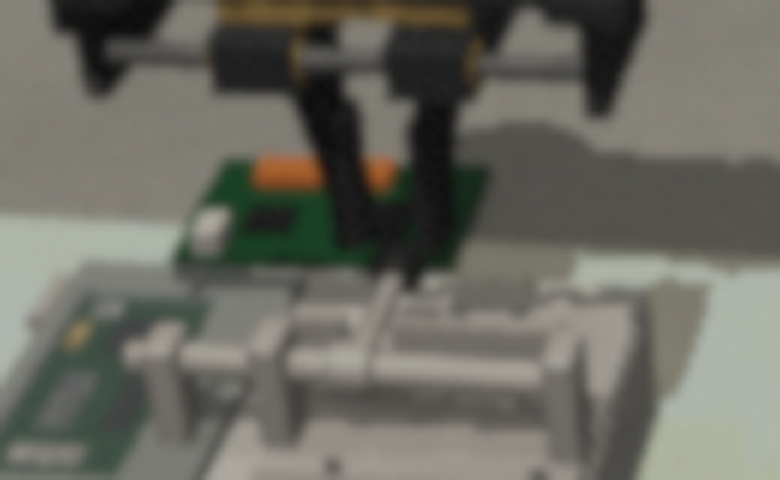

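```bash
python3 - <<'E'
from h import *
y=np.array([-.2548,.967,0])
P=np.array([.159,-.604,.190]);print("start tips pred",proj("scene",np.array([P-.05*y,P+.05*y])).round(1))
a=r.capture("top");cv2.imwrite("pics/t3.png",cv2.resize(a[150:330,250:470],None,fx=3.3,fy=3.3,interpolation=cv2.INTER_CUBIC))
s=cv2.imread("pics/scene0.png");cv2.imwrite("pics/s0g.png",cv2.resize(s[0:60,0:90],None,fx=6,fy=6,interpolation=cv2.INTER_CUBIC))
g=lambda P:((proj("top",np.array(P))-[250,150]+.5)*3.3-.5).round().tolist()
# gripper body rectangle bottom, z=.1434, nominal; dz=.034; dx=-.048
for dx,dz in((0,0),(0,.034),(-.048,0)):
    print(dx,dz,g([[.47+a+dx,-.17+b,.1434+dz] for a in(-.0375,.0375) for b in(-.095,.095)]))
st=r.sense();print(st["gripper_width"],st["gripper_force"])
E
```

```text
start tips pred [[25.8 64.4]
 [64.6 62.2]]
0 0 [[564.0, 336.0], [199.0, 329.0], [557.0, 194.0], [198.0, 188.0]]
0 0.034 [[587.0, 331.0], [205.0, 323.0], [579.0, 183.0], [205.0, 176.0]]
-0.048 0 [[569.0, 430.0], [199.0, 422.0], [562.0, 284.0], [199.0, 277.0]]
0.14999970090216228 0.0
```

View pics/t3.png

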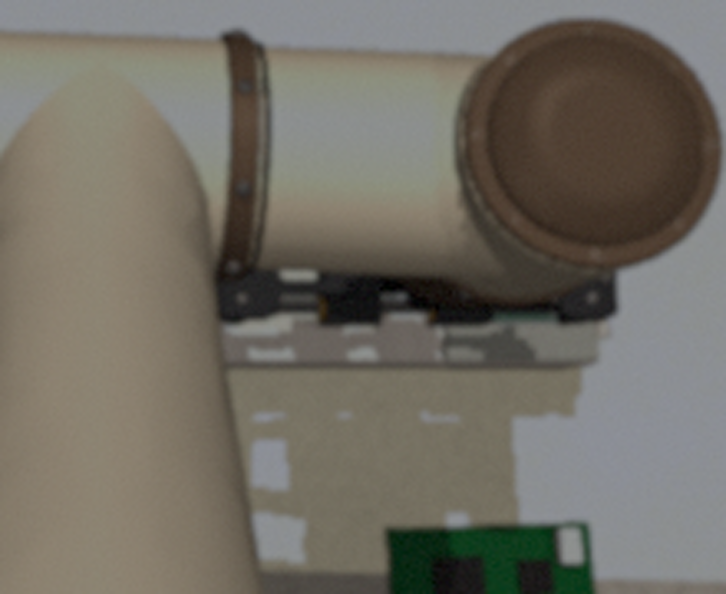

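Both views agree that the gripper really sits about 28 mm higher than the reported TCP suggests. The scene view puts the fingertips near z=0.102, and the top view puts the body's edge at row 318, which fits a z offset and not an x one. The fingers closed to 0.15 without touching the ball. I'll open and go lower.

>>> drive_tool --steps '[0,0,0,0,0,0,0.7,0,0,0,0,0,0,0.7,0,0,0,0,0,0,0.7,0,0,0,0,0,0,0.7,0,0,0,0,0,0,0.7,0,0,0,0,0,0,0.7,0,0,0,0,0,0.01,0.7,0,0,0,0,0,0.01,0.7,0,0,0,0,0,0,0.7]'

```text
time_s: 4.1
tcp_pos: [0.4686, -0.1701, 0.0709]
ee_rot: [[-1.0, -0.021, -0.004], [-0.021, 1.0, 0.001], [0.004, 0.001, -1.0]]
wrist_force: [-0.8, -0.9, -0.1]
gripper_width: 0.68
gripper_force: 0.0
```

>>> drive_tool --steps '[0,0,0,0,0,0.004,0.7,0,0,0,0,0,0.004,0.7,0,0,0,0,0,0,0.7]'

```text
time_s: 4.35
tcp_pos: [0.4697, -0.1702, 0.064]
ee_rot: [[-1.0, -0.022, -0.001], [-0.022, 1.0, 0.0], [0.001, 0.0, -1.0]]
wrist_force: [0.4, -0.3, 0.6]
gripper_width: 0.702
gripper_force: 0.0
```

```bash
python3 - <<'E'
from h import *
cv2.imwrite("pics/s4.png",cv2.resize(r.capture("scene")[120:200,110:240],None,fx=6,fy=6,interpolation=cv2.INTER_CUBIC))
s=r.sense();print(s["time_s"],s["tcp_pos"],s["gripper_width"],s["gripper_force"],s["wrist_force"])
E
```

```text
4.4 [ 0.46988464 -0.17024793  0.06432949] 0.7032383609805887 0.0 [ 0.78195339 -0.55691558 -0.24126727]
```

View pics/s4.png

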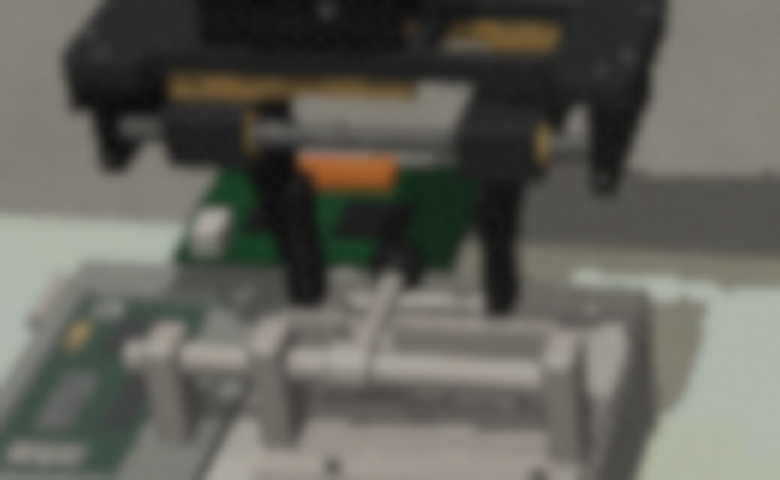

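The ball, at (405,260), is now centred between the fingers at columns 305 and 503, with the tips about 19 mm below it. I'll close.

>>> drive_tool --steps '[0,0,0,0,0,0,0.1,0,0,0,0,0,0,0.1,0,0,0,0,0,0,0.1,0,0,0,0,0,0,0.1,0,0,0,0,0,0,0.1,0,0,0,0,0,0,0.1,0,0,0,0,0,0,0.1,0,0,0,0,0,0,0.1]'

```text
time_s: 5.07
tcp_pos: [0.47, -0.1704, 0.0645]
ee_rot: [[-1.0, -0.022, -0.0], [-0.022, 1.0, -0.0], [0.0, -0.0, -1.0]]
wrist_force: [0.2, -1.3, 0.9]
gripper_width: 0.207
gripper_force: 30.0
```

>>> drive_tool --steps '[0,0,0,-0.0007,0,-0.009,0.1,0,0,0,-0.002,0,-0.0087,0.1,0,0,0,-0.0033,0,-0.0084,0.1,0,0,0,0,0,0,0.1]'

```text
time_s: 5.4
tcp_pos: [0.4772, -0.1702, 0.0926]
ee_rot: [[-1.0, -0.022, 0.002], [-0.022, 1.0, -0.0], [-0.002, -0.0, -1.0]]
wrist_force: [0.7, -1.3, -1.6]
gripper_width: 0.205
gripper_force: 30.0
```

>>> drive_tool --steps '[0,0,0,-0.0045,0,-0.0078,0.1,0,0,0,-0.0056,0,-0.007,0.1,0,0,0,-0.0066,0,-0.0061,0.1,0,0,0,-0.0074,0,-0.005,0.1,0,0,0,-0.0082,0,-0.0039,0.1,0,0,0,0,0,0,0.1]'

```text
time_s: 5.9
tcp_pos: [0.5097, -0.1694, 0.1215]
ee_rot: [[-1.0, -0.022, 0.001], [-0.022, 1.0, -0.0], [-0.001, -0.001, -1.0]]
wrist_force: [-2.5, 0.9, 4.2]
gripper_width: 0.205
gripper_force: 30.0
```

```bash
python3 - <<'E'
from h import *
cv2.imwrite("pics/s5.png",cv2.resize(r.capture("scene")[110:200,110:240],None,fx=6,fy=6,interpolation=cv2.INTER_CUBIC))
s=r.sense();print(s["time_s"],s["tcp_pos"],s["gripper_width"],s["gripper_force"],s["wrist_force"])
E
```

```text
5.95 [ 0.5091855  -0.16940245  0.12132645] 0.20669304047502463 30.00066787004471 [-2.53077947  1.81040865  4.10239455]
```

View pics/s5.png

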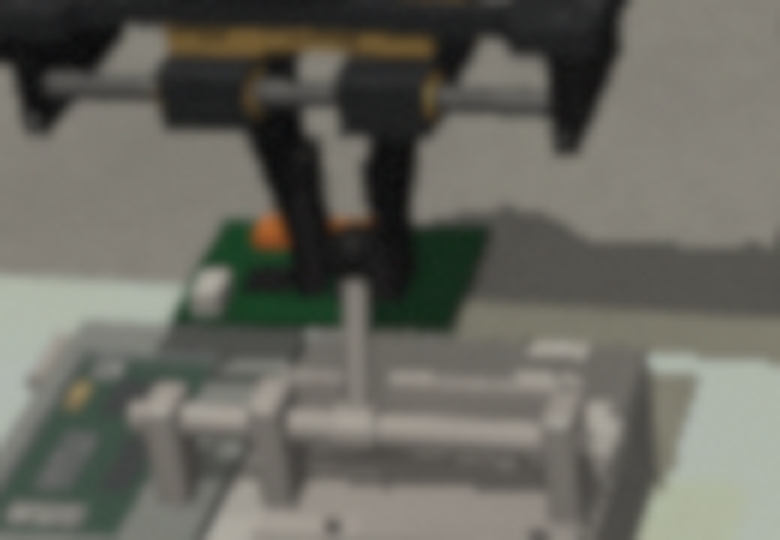

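The handle is raised: the stem runs up from (355,420) to the ball at (350,250), which is held between the pads. Now I'll slide the bolt back.

>>> drive_tool --steps '[0,0,0,0,0.008,0,0.1,0,0,0,0,0.01,0,0.1,0,0,0,0,0.01,0,0.1,0,0,0,0,0.01,0,0.1,0,0,0,0,0.01,0,0.1,0,0,0,0,0.005,0,0.1,0,0,0,0,0,0,0.1]'

```text
time_s: 6.53
tcp_pos: [0.5068, -0.116, 0.1208]
ee_rot: [[-1.0, -0.024, -0.001], [-0.024, 1.0, -0.002], [0.001, -0.002, -1.0]]
wrist_force: [-2.7, -5.1, 5.5]
gripper_width: 0.205
gripper_force: 30.0
```

>>> drive_tool --steps '[0,0,0,0,0.002,0,0.1,0,0,0,0,0.002,0,0.1,0,0,0,0,0,0,0.1]'

```text
time_s: 6.78
tcp_pos: [0.5066, -0.1152, 0.1207]
ee_rot: [[-1.0, -0.024, -0.001], [-0.024, 1.0, -0.006], [0.002, -0.006, -1.0]]
wrist_force: [-0.9, -18.6, 1.2]
gripper_width: 0.207
gripper_force: 30.0
```

The bolt is at its stop: it travelled about 55 mm and the reaction rose to 18.6 N. I'll release and rise.

>>> drive_tool --steps '[0,0,0,0,0,0,0.7,0,0,0,0,0,0,0.7,0,0,0,0,0,0,0.7,0,0,0,0,0,0,0.7,0,0,0,0,0,0,0.7,0,0,0,0,0,0,0.7,0,0,0,0,0,-0.02,0.7,0,0,0,0,0,-0.03,0.7,0,0,0,0,0,-0.03,0.7,0,0,0,0,0,0,0.7]'

```text
time_s: 7.62
tcp_pos: [0.5111, -0.1123, 0.2066]
ee_rot: [[-1.0, -0.024, 0.013], [-0.024, 1.0, -0.001], [-0.013, -0.001, -1.0]]
wrist_force: [0.5, 0.5, 1.1]
gripper_width: 0.694
gripper_force: 0.0
```

```bash
python3 - <<'E'
from h import *
cv2.imwrite("pics/s6.png",cv2.resize(r.capture("scene")[60:210,90:260],None,fx=4,fy=4,interpolation=cv2.INTER_CUBIC))
s=r.sense();print(s["time_s"],s["tcp_pos"],s["gripper_width"],s["wrist_force"])
E
```

```text
7.6667 [ 0.50949314 -0.11187734  0.20373365] 0.6993992733556315 [-0.14722768  0.25558533 -0.3588122 ]
```

View pics/s6.png

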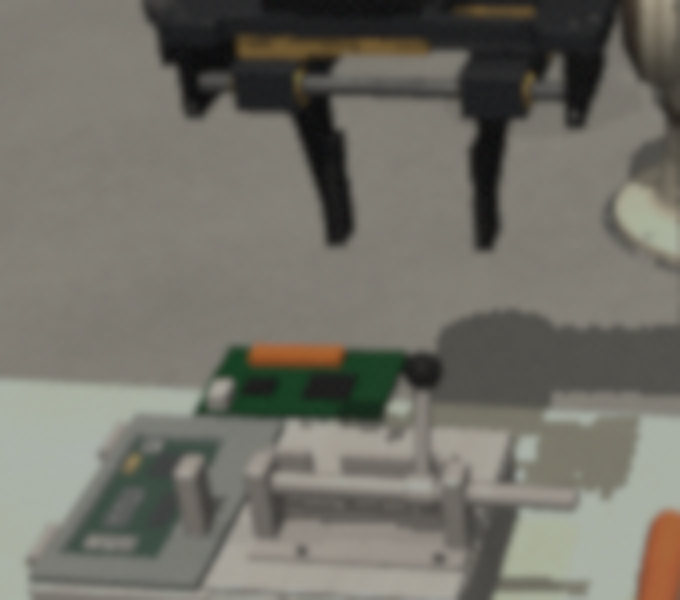

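The rod end is out of the keeper at (193,490). The handle stands raised with its ball at (422,370), the collar is against the back block, and the gripper is clear of everything.

```bash
python3 -c "
from station import r
print(r.finish_job())"
```

```text
the job is handed in; nothing more can be done
None
```

The case with the circuit board in its window is unbolted: handle lifted clear of its notch, bolt slid about 55 mm back to its stop and released. I never touched the vent-slot case, and I handed the job in at about 7.7 s; no verdict came back.

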